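# Let an unbalanced fan hub settle on its balancing rollers and clamp it

### The arm

A 6-joint arm with a two-finger parallel gripper is mounted at the origin on a cart in front of the work surface, level with it; the furniture and walls round the work are solid. World frame = base frame: x ahead of the robot, y to its left, z up, the work surface at z = 0. Lengths are in m, angles in rad, forces in N, time in s.
With the tool pointing down it reaches from about 0.35 to 0.975 m from the base axis. Payload 7.1 kg.
Tool frame: the origin (TCP) lies midway between the tips of the shut fingers; the grasp point (between the pads) lies 19 mm behind it; z points along the fingers, y is the line along which they close (so a half turn about z gives the same grasp; the last joint's range is limited). The gripper opens to 88 mm and grips with 3 to 60 N. Pads are 20 mm wide; open, the fingers measure 115 mm over their backs; the gripper's body (75 mm by 178 mm) begins 61 mm behind the grasp point.
Start: joints at [1.232, 0.423, 1.63, -0, 1.089, -0.019], TCP at [0.196, 0.593, 0.223] pointing down, gripper open.
Joint ranges: [-3, 3], [-0.9, 2.11], [0.09, 2.58], [-1.31, 4.45], [0.11, 2.69], [-2.54, 2.54]. Speed limits (rad/s): [2.39, 2.39, 3.01, 3.14, 3.14, 3.14].

### API

Orientations are given as a unit quaternion [w, x, y, z].
In Python, from station import move_pose, movel, movej, command_gripper, wait, inverse_kinematics, read_camera, camera_info, MotionError, job_done, get_time, get_joint_pos, get_qvel, get_effort, get_tcp_pos, get_ee_rot, get_ft_force, get_ft_torque, get_grip_width, get_finger_force gives the robot as it stands. Calls block until the motion is done:
- move_pose(position, orientation): joint-space move of the TCP to a pose.
- movel(position, frame=None, v=0.15, until_force=None): straight line of the TCP; frame=None keeps the orientation; v is the mean speed in m/s. With until_force (N) it stops when the force on the tool has changed by that much, and returns True; else False.
- movej(angles): joint-space move.
- command_gripper(opening): opening from 0.0 (shut) to 1.0 (fully open); the grip force is fixed at half the most; returns when the fingers have stopped.
- wait(seconds).
- inverse_kinematics(position, orientation): joint angles nearest the present ones, or None.
- read_camera(name): name is "side" or "top" or "wrist"; returns the picture (420x560x3 uint8, red, green, blue); there is no depth.
- camera_info(name): a dict with "intrinsics" (3x3 intrinsics, pixels), "T" (4x4, takes a point from camera to world coordinates); the wrist camera has in their place "tool_from_camera" (4x4, takes a point from camera to tool coordinates, whose origin is the TCP and whose axes are the flange's). Camera axes: x right, y up, looking along -z (the intrinsics and any distortion apply to the point x, -y, -z); pixel columns grow to the right and rows downward; lengths in m; the calibration is good to about 2 mm. The wrist camera is an equidistant fisheye: a pixel r from the principal point sees the ray r / f radians off the axis. A picture is of the moment at which its call begins: read the wrist's pose just before it. camera_info takes no time and is no camera call.
A pose or a line that the arm cannot do raises MotionError and nothing moves.
- job_done(): hands the job in; it is judged then, once.
Readings, each from a call of its own:
- get_time(): time.
- get_joint_pos(): joint angles.
- get_qvel(): joint speeds.
- get_effort(): joint torques, N m.
- get_tcp_pos(): TCP position.
- get_ee_rot(): TCP orientation.
- get_ft_force(): force on the tool from outside, world axes, zero at the start.
- get_ft_torque(): the same for the moment, N m.
- get_grip_width(): opening from 0.0 (shut) to 1.0 (fully open).
- get_finger_force(): force on a finger pad.
Only numpy, scipy, OpenCV 4.12 (cv2) and the standard library are available. Lean on these libraries where they do the work, as an engineer would, in place of code of your own. Each camera call takes 0.05 s, during which the arm holds its last target. There are 200 camera calls.

### The job

A fan hub with a brass balance weight lies on the rollers of the balancing stand, held by the blue keeper that a hasp secures. Pull the hasp out off its staple and swing it well clear, raise the keeper clear of the hub and hold it up until the hub has turned on the rollers by its own weight and hangs quite still with the brass weight at the bottom; never touch the hub itself. Then lower the keeper gently back onto the hub so that it rests on it without turning it, leave the hasp swung clear and let go; do not knock the solder spool, flux tin or tape roll beside the stand.

Things in the scene. Friction and masses are not known exactly. Their poses are not given: they have to be found in the camera images.
- stand: Balancing stand, fixed: grey base 195 x 180 x 12 mm (own x -85 to +110, y +-90). Origin: on the bench below the spindle; x from the front (hasp) to the rear (keeper hinge), y along the spindle, z up. Cheeks at y = +-55, up to z = 62, carry 4 free-turning steel rollers, radius 16, at x +-18, y +-42, z 52 mm. Hinge posts at x 88, y +-26 mm, 118 mm high.
- staple (a point): Tip of the steel staple, 7 mm wide, 6 mm thick, 72 mm above the bench; it points to the stand's -x from a post (x -72 to -60, y +-13 mm, 85 mm high) and goes through the hasp's slot, ending 9 mm in front of the strap.
- hub: Black fan hub: drum 80 mm across, 40 mm wide, on a 12 mm spindle 132 mm long, 0.55 kg. Its spindle lies loose in the valleys between the rollers. Origin: its centre on the spindle axis, 65 mm above the bench; y along the spindle. Once free it swings like a pendulum and comes to rest, brass weight down, in about 3 to 7 s (slow swings, little friction).
- brass_weight (a point): Middle of the brass balance weight (about 140 g, 35 mm long), clamped in the ring groove of the hub and seen on both faces; the point lies in the hub's middle plane, 26.5 mm from the spindle axis, and turns with the hub. At the bottom it is 38 mm above the bench.
- weight (a joint): Angle (rad) at which the brass weight is clamped round the hub, against the hub's own z axis; it does not change in use.
- keeper (a joint): Angle of the blue keeper, an arm 164 x 36 x 6 mm with a felt pad below, level over the hub. 0: pad on the hub's rim; grows as its front is raised (about the stand's +y), stop at 1.2. About 0.42 kg, falls shut when let go; 3 to 4 N at the bar raises it. Free of the hub from 0.03 rad. With the hasp on it rises only about 0.02.
- keeper_hinge (a point): Axis of the keeper's hinge, parallel to the stand's y, 112 mm above the bench at the stand's x = 88 mm.
- bar_left (a point): Grip point on the axis of the keeper's steel cross bar: 11 mm thick, 160 mm long, parallel to the stand's y under the keeper's front edge. The point is 62 mm to +y of the middle, 158 mm from the keeper's hinge; shut, 106 mm above the bench at the stand's x = -70 mm, with 25 mm or more free beside and below it.
- bar_right (a point): The same point on the other half of the cross bar, 62 mm to -y of the middle.
- hasp (a joint): Angle of the hasp, a slotted steel strap 28 mm wide, 50 mm long on the keeper's front edge. 0: hangs down over the staple; grows as its lower end swings out to -x and up (about the stand's +y, relative to the keeper); 0.35 is off the staple, 1.57 sticks straight out, stop at 2.1. Stiff hinge (about 1 N at its pull bar): stays where left.
- hasp_hinge (a point): Axis of the hasp's hinge, parallel to the stand's y, at x = -78 mm and 102 mm above the bench when the keeper is shut.
- hasp_bar (a point): Middle of the hasp's red pull bar: 8 mm thick, 76 mm long, parallel to the stand's y, on a stem 10 mm wide and 6 mm thick that holds it 36 mm in front of the strap and 45 mm along it from the hinge axis. Hasp down: 57 mm above the bench, 45 mm in front of and 49 mm below the cross bar. On each side of the stem is an opening 30 x 33 mm into which a finger fits from above to pull the bar out.
- spool: Bystander, loose: blue and white reel of solder, 50 mm across and 40 mm high. Origin under it on the bench.
- tin: Bystander, loose: open tin of amber flux, 58 mm across and 21 mm high. Origin under its centre.
- tape: Bystander, loose: roll of amber tape, 56 mm across and 12 mm high. Origin under its centre.
There are look-alikes about, which are no part of the job. Leave any green or orange look-alike of the hub alone.

How it is judged:
By the outcome, as a careful person would: the job done as asked, in the order asked, and still so for the second after the job is handed in, with the robot touching nothing.
It also fails if it takes over 58 s, if anything falls off the work surface, if the arm or the gripper's body presses on something with over 40 N, if the wrist force passes 120 N, or if a joint passes its speed limit or range.

## Working session

There is one attempt and no reset: what is moved stays moved. The work goes in short steps, each a Python script; the robot and the scene stay as the last script left them, time stands still between calls to the robot, and variables do not carry over. Pictures are saved under pics/ and viewed, at most 10 in all, crops included, and the job is handed in when it is done.

```bash
ls; mkdir -p pics
python3 - <<'E'
from station import *
import cv2,numpy as np
for n in ["side","top"]:
    im=read_camera(n); cv2.imwrite(f"pics/{n}0.png",im[:,:,::-1]); i=camera_info(n); print(n,i)
print(camera_info("wrist"),get_time(),get_ee_rot())
E
```

```text
pics
side {'intrinsics': array([[517.87415818,   0.        , 279.93911104],
       [  0.        , 517.87415818, 210.19608229],
       [  0.        ,   0.        ,   1.        ]]), 'T': array([[ 0.89732754,  0.21343233, -0.38632878,  0.04068378],
       [-0.44136101,  0.4300805 , -0.7875476 , -0.93758503],
       [-0.00193564,  0.87719861,  0.48012378,  0.71274775],
       [ 0.        ,  0.        ,  0.        ,  1.        ]])}
top {'intrinsics': array([[481.35851328,   0.        , 270.33251005],
       [  0.        , 481.35851328, 206.18129557],
       [  0.        ,   0.        ,   1.        ]]), 'T': array([[-0.05864142,  0.97810753, -0.19966685,  0.30297979],
       [-0.99826969, -0.05832503,  0.00747142,  0.05279433],
       [-0.00433772,  0.1997595 ,  0.97983536,  1.22701958],
       [ 0.        ,  0.        ,  0.        ,  1.        ]])}
{'intrinsics': array([[325.1922621,   0.       , 277.8919107],
       [  0.       , 325.1922621, 207.0846243],
       [  0.       ,   0.       ,   1.       ]]), 'tool_from_camera': array([[-7.58586776e-04,  9.68431703e-01,  2.49277878e-01,
         6.88871076e-02],
       [ 9.99999106e-01,  4.60127869e-04,  1.25556140e-03,
        -1.82651705e-05],
       [ 1.10122577e-03,  2.49278607e-01, -9.68431187e-01,
        -1.61862678e-01],
       [ 0.00000000e+00,  0.00000000e+00,  0.00000000e+00,
         1.00000000e+00]])} 0.1 [-1.18603056e-04  1.59205518e-01  9.87245214e-01 -6.89977272e-04]
```

View pics/top0.png

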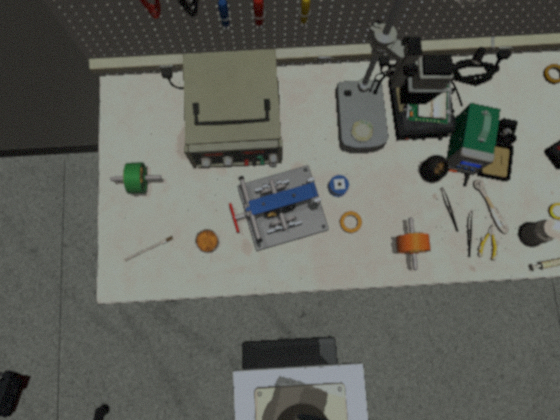

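View pics/side0.png

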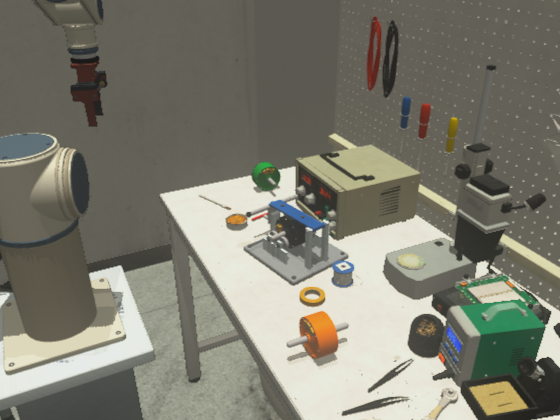

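Top view: candidate hubs are the black one under the blue keeper at top (283,205), the green look-alike at (135,178) and the orange look-alike at (413,243). I choose the black one, in the stand with the red pull bar at (235,217). The tin is at (207,240), the spool at (339,185) and the tape at (350,222).

```bash
cat > h.py <<'E'
import cv2,numpy as np
from station import *
def ray(name,px):
    i=camera_info(name);K=i["intrinsics"];T=i["T"]
    d=np.array([(px[0]-K[0,2])/K[0,0],-(px[1]-K[1,2])/K[1,1],-1.]); return T[:3,3],T[:3,:3]@d
def onz(name,px,z):
    o,d=ray(name,px); return o+d*(z-o[2])/d[2]
def proj(name,P):
    i=camera_info(name);K=i["intrinsics"];T=i["T"]
    c=T[:3,:3].T@(np.array(P)-T[:3,3]); return np.array([K[0,2]+K[0,0]*c[0]/-c[2],K[1,2]-K[1,1]*c[1]/-c[2]])
E
python3 - <<'E'
from h import *
t=cv2.imread("pics/top0.png"); s=cv2.imread("pics/side0.png")
hsv=cv2.cvtColor(t,cv2.COLOR_BGR2HSV)
def comp(m,roi):
    x0,y0,x1,y1=roi; k=np.zeros_like(m);k[y0:y1,x0:x1]=m[y0:y1,x0:x1]
    return np.argwhere(k>0)[:,::-1]
red=comp(cv2.inRange(hsv,(0,120,60),(8,255,255))|cv2.inRange(hsv,(172,120,60),(180,255,255)),(222,195,248,240))
blue=comp(cv2.inRange(hsv,(100,120,50),(125,255,255)),(235,170,325,225))
for n,p,z in(("red",red,.057),("blue",blue,.118)):
    r=cv2.minAreaRect(p.astype(np.float32)); print(n,len(p),r)
    b=cv2.boxPoints(r); print(np.array([onz("top",q,z) for q in b]).round(4), onz("top",p.mean(0),z).round(4))
a=cv2.resize(t[150:260,190:365],None,fx=4.5,fy=4.5,interpolation=cv2.INTER_CUBIC)
cv2.imwrite("pics/topcrop.png",a)
cv2.imwrite("pics/sidecrop.png",cv2.resize(s[185:300,210:370],None,fx=5,fy=5,interpolation=cv2.INTER_CUBIC))
E
```

```text
red 56 ((233.85000610351562, 217.55001831054688), (28.144268035888672, 2.5298216342926025), 71.56504821777344)
[[0.5516 0.1481 0.057 ]
 [0.5533 0.142  0.057 ]
 [0.4851 0.123  0.057 ]
 [0.4834 0.129  0.057 ]] [0.518  0.1357 0.057 ]
blue 948 ((280.9009094238281, 199.13973999023438), (15.354970932006836, 70.60393524169922), 74.62374877929688)
[[ 0.5448  0.1036  0.118 ]
 [ 0.5805 -0.0599  0.118 ]
 [ 0.5441 -0.0668  0.118 ]
 [ 0.5088  0.0958  0.118 ]] [0.5453 0.0156 0.118 ]
```

View pics/topcrop.png

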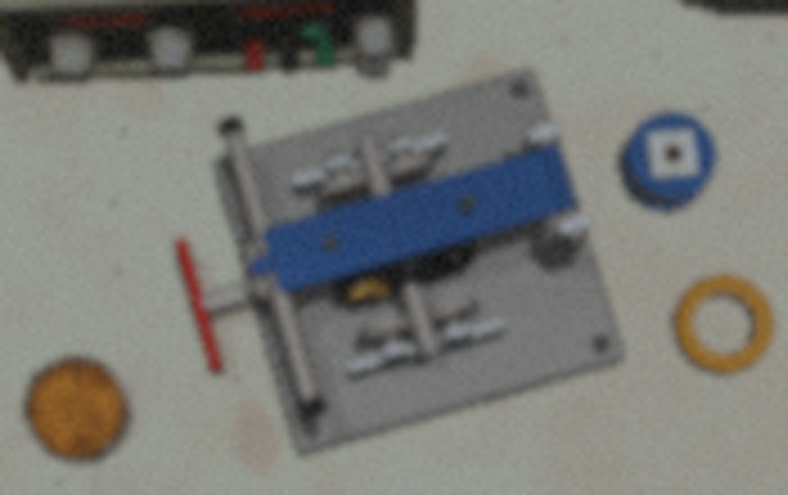

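View pics/sidecrop.png

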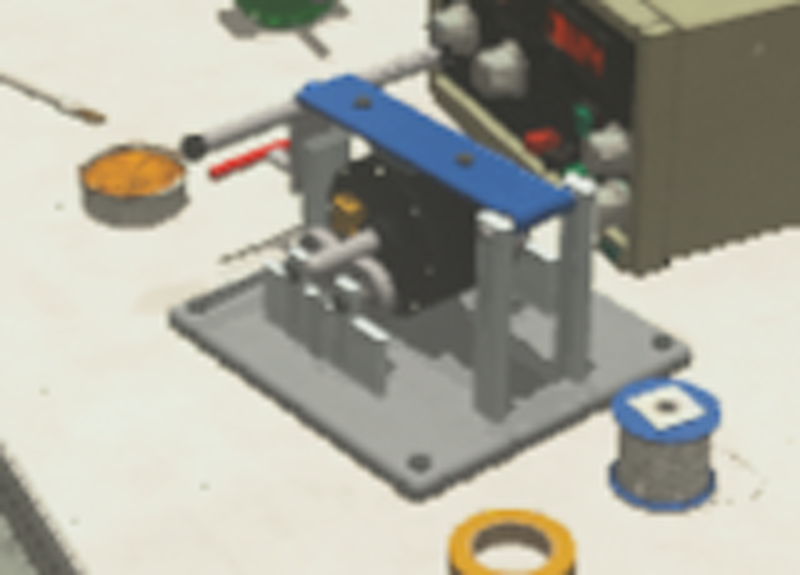

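The crops confirm the choice: the black hub with its brass weight (top crop about (368,290)) sits under the blue keeper, with the hasp's red bar at the front left. Next I fit the stand pose from the base corners and the bar ends in both views.

```bash
cat >> h.py <<'E'
from scipy.optimize import least_squares
from scipy.spatial.transform import Rotation as R
def S(p,xyz):  # stand point (mm) -> world
    c,s=np.cos(p[2]),np.sin(p[2]); x,y,z=np.array(xyz)/1000
    return np.array([p[0]+c*x-s*y,p[1]+s*x+c*y,z])
E
python3 - <<'E'
from h import *
top=[((533,70),(110,90,12)),((622,358),(110,-90,12)),((303,452),(-85,-90,12)),((218,160),(-85,90,12)),((231,122),(-70,80,106)),((315,405),(-70,-80,106))]
side=[((418,492),(110,-90,12)),((690,352),(110,90,12)),((172,312),(-85,-90,12)),((193,146),(-70,-80,106))]
top=[("top",np.array(a)/4.5+[190,150]-.4,b) for a,b in top]+[("top",np.array((233.85,217.55)),(-115,0,57))]
side=[("side",np.array(a)/5+[210,185]-.4,b) for a,b in side]
for L in(top,side,top+side):
    f=lambda p:np.concatenate([proj(n,S(p,b))-a for n,a,b in L])
    r=least_squares(f,[.54,.02,-1.357],loss="soft_l1"); print(r.x.round(4)); print(f(r.x).reshape(-1,2).round(1).tolist())
E
```

```text
[ 0.5449  0.0239 -1.3439]
[[0.5, -1.2], [1.7, -0.0], [-0.9, 0.6], [-1.1, -0.7], [0.3, 0.3], [0.0, 0.8], [-0.2, -0.3]]
[ 0.5445  0.0211 -1.3499]
[[-0.2, -0.1], [2.0, -0.2], [-1.3, -0.7], [0.1, 0.8]]
[ 0.5448  0.0234 -1.3448]
[[0.7, -1.1], [1.9, 0.0], [-0.8, 0.6], [-0.9, -0.8], [0.5, 0.3], [0.2, 0.8], [0.0, -0.4], [-0.2, -0.7], [1.6, -0.8], [-1.6, -1.0], [-0.2, 0.4]]
```

```bash
cat >> h.py <<'E'
P0=[.5448,.0234,-1.3448]
def Q(p,phi=0,close="y"):
    """tool down; tips tilted toward stand -x by phi; tool x = -stand x (close y)"""
    zs=R.from_euler("z",p[2])
    A=np.array([[-1,0,0],[0,1,0],[0,0,-1.]]).T if close=="y" else np.array([[0,1,0],[1,0,0],[0,0,-1.]]).T
    q=(zs*R.from_euler("y",phi)*R.from_matrix(A)).as_quat(); return np.roll(q,1)
def wpix(pos,quat,P):
    i=camera_info("wrist");K=i["intrinsics"];T=i["tool_from_camera"]
    r=R.from_quat(np.roll(quat,-1)).as_matrix()
    t=r.T@(np.array(P)-pos); c=T[:3,:3].T@(t-T[:3,3]); d=np.array([c[0],-c[1],-c[2]])
    th=np.arctan2(np.hypot(*d[:2]),d[2]); return K[:2,2]+K[0,0]*th*d[:2]/np.hypot(*d[:2])
def wray(pos,quat,px):
    i=camera_info("wrist");K=i["intrinsics"];T=i["tool_from_camera"]
    v=(np.array(px)-K[:2,2])/K[0,0]; th=np.hypot(*v); v=v/th*np.sin(th)
    r=R.from_quat(np.roll(quat,-1)).as_matrix()
    return pos+r@T[:3,3], r@T[:3,:3]@np.array([v[0],-v[1],-np.cos(th)])
E
python3 - <<'E'
from h import *
np.set_printoptions(precision=3,suppress=True)
q=Q(P0); pos=S(P0,(-97,0,200))
for a,z,ph in((-97,45,0),(-97,200,0),(-110,100,.8)): print(inverse_kinematics(S(P0,(a,0,z)),Q(P0,ph)))
for k in(0,.3): print(inverse_kinematics(S(P0,(-70,-65,87+150*k)),Q(P0,k,"x")))
move_pose(pos,q); command_gripper(.335)
p,qq=np.array(get_tcp_pos()),np.array(get_ee_rot()); im=read_camera("wrist")
cv2.imwrite("pics/w1.png",im[:,:,::-1]); np.savez("w1.npz",p=p,q=qq)
print(get_time(),p,qq,get_grip_width())
for n,x in dict(hb=(-115,0,57),hbl=(-115,38,57),hbr=(-115,-38,57),cl=(-70,80,106),cr=(-70,-80,106),staple=(-91,0,72)).items(): print(n,wpix(p,qq,S(P0,x)))
E
```

```text
[ 0.2    0.568  1.92  -0.     0.653 -0.026]
[ 0.2    0.323  1.845 -0.     0.974 -0.026]
[-0.17   0.674  1.834  0.806  1.162 -0.933]
[ 0.139  0.425  2.048 -0.     0.668  1.484]
[-0.049  0.384  2.004  0.38   0.874  1.032]
3.2333 [0.523 0.118 0.2  ] [-0.     0.623  0.782 -0.   ] 0.3339594851751305
hb [279.137 178.065]
hbl [318.969 178.19 ]
hbr [239.274 178.229]
cl [372.078 239.837]
cr [186.37 240.  ]
staple [279.19 206.49]
```

View pics/w1.png

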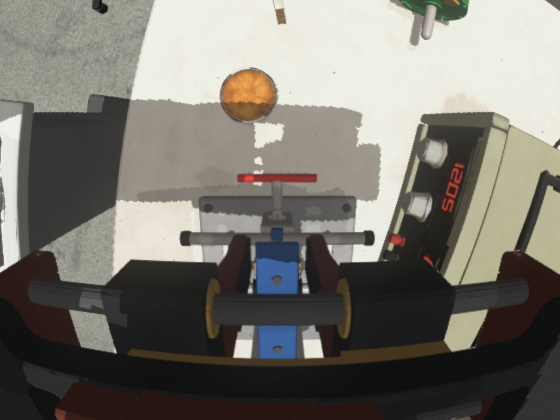

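The wrist view shows the red bar centred at (277,178), spanning 238–316, against a predicted (279,178). That is within 2 mm, so I'll hook the hasp and pull it out.

Run:
```python
from h import *
np.set_printoptions(precision=3,suppress=True)
def tgt(th,ph):
    a=.675+th; B=np.array([-78,102])+57.6*np.array([-np.sin(a),-np.cos(a)])
    t=B+14*np.array([np.cos(ph),-np.sin(ph)])-12*np.array([np.sin(ph),np.cos(ph)])
    return S(P0,(t[0],-1.5,t[1])),Q(P0,ph)
f0=np.array(get_ft_force())
movel(S(P0,(-96,-1.5,75)),v=.2); hit=movel(S(P0,(-96,-1.5,45)),v=.08,until_force=6); print("hit",hit,get_tcp_pos())
if not hit:
    for th,ph in [(0,0),(.2,0),(.4,0),(.6,0),(.8,.2),(1.0,.4),(1.2,.6),(1.35,.75)]:
        p,q=tgt(th,ph); movel(p,q,v=.08); print(th,np.array(get_ft_force())-f0)
    u=R.from_euler("z",P0[2]).apply([np.sin(.75),0,np.cos(.75)])
    movel(np.array(get_tcp_pos())+.07*u,v=.15)
    move_pose(S(P0,(-90,-65,230)),Q(P0,0,"x"))
print(get_time(),get_tcp_pos())
for n in("side","top"):
    cv2.imwrite(f"pics/{n}1.png",read_camera(n)[:,:,::-1])
a=cv2.resize(cv2.imread("pics/side1.png")[170:300,210:370],(640,520),interpolation=cv2.INTER_CUBIC)
cv2.imwrite("pics/sc1.png",a)
p,qq=np.array(get_tcp_pos()),np.array(get_ee_rot()); cv2.imwrite("pics/w2.png",read_camera("wrist")[:,:,::-1]); np.savez("w2.npz",p=p,q=qq)
for x in((-70,80,106),(-70,-80,106),(-70,-65,106)): print(wpix(p,qq,S(P0,x)))
```

```text
hit False [0.522 0.117 0.045]
0 [-0.849  1.273  0.03 ]
0.2 [ 0.223  2.705 -0.324]
0.4 [-0.045  2.372  0.441]
0.6 [-0.41   2.689  1.008]
0.8 [-0.909  1.812 -0.505]
1.0 [0.619 0.542 0.148]
1.2 [-0.056 -3.661 -1.328]
1.35 [ 1.583 -4.592 -1.311]
9.7583 [0.461 0.097 0.23 ]
[301.064  38.198]
[300.095 215.558]
[300.367 199.585]
```

View pics/w2.png

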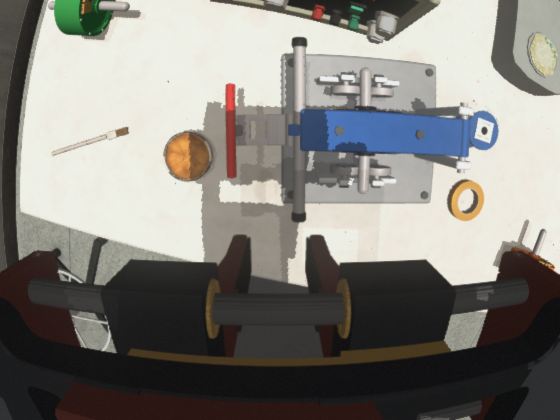

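View pics/sc1.png

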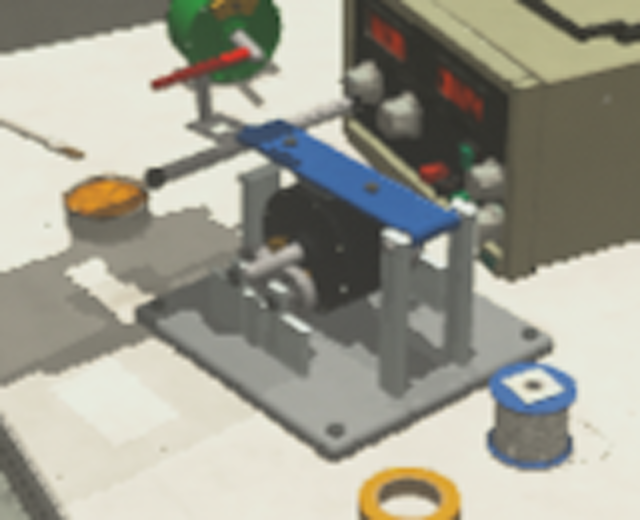

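The wrist view shows the cross bar ends at (299,42) and (299,215), within 1.5 px of the prediction. The hasp is sticking out with its red bar at (231,130), and the tin, spool and tape are untouched. I'll triangulate the hasp angle, then grip bar_right and lift.

Run:
```python
from h import *
np.set_printoptions(precision=3,suppress=True)
w=np.load("w2.npz"); s=cv2.imread("pics/side1.png")
hs=cv2.cvtColor(s,cv2.COLOR_BGR2HSV); m=cv2.inRange(hs,(0,150,70),(6,255,255))|cv2.inRange(hs,(174,150,70),(180,255,255))
k=np.argwhere(m[170:200,240:278])[:,::-1]+[240,170]; 
o1,d1=ray("side",(k.min(0)+k.max(0))/2); o2,d2=wray(w["p"],w["q"],(231,130))
d1/=np.linalg.norm(d1);d2/=np.linalg.norm(d2)
t=np.linalg.lstsq(np.c_[d1,-d2],o2-o1,rcond=None)[0]; a,b=o1+t[0]*d1,o2+t[1]*d2
M=(a+b)/2-[P0[0],P0[1],0]; M=R.from_euler("z",-P0[2]).apply(M)*1000
print("red bar in stand",M,"gap",np.linalg.norm(a-b)*1000); th=np.arctan2(-(M[0]+78),-(M[2]-102))-.675; print("theta",th)
```

```text
red bar in stand [-126.512   -1.159  135.857] gap 1.6621946982467155
theta 1.5051200191837515
```

```bash
cat > lift.py <<'E'
from h import *
H=np.array([88,112.])
def kp(k,g):  # TCP pose for keeper angle k, grip TCP (x,z) at k=0
    v=np.array(g)-H; c,s=np.cos(k),np.sin(k)
    x,z=H+[c*v[0]+s*v[1],-s*v[0]+c*v[1]]
    return S(P0,(x,-65,z)),Q(P0,k,"x")
G=(-71,87)
E
python3 - <<'E'
from lift import *
np.set_printoptions(precision=2,suppress=True)
f0=np.array(get_ft_force())
command_gripper(.32)
movel(S(P0,(-71,-65,200)),v=.2); movel(S(P0,(-71,-65,125)),v=.15)
hit=movel(kp(0,G)[0],v=.06,until_force=6); print("hit",hit,get_tcp_pos())
if not hit:
    command_gripper(0); print("w",get_grip_width()*88,get_finger_force(),np.array(get_ft_force())-f0)
    for k in(.03,.08,.16,.24,.30):
        p,q=kp(k,G); movel(p,q,v=.08); print(k,np.array(get_ft_force())-f0,get_grip_width()*88)
print(get_time())
pr=None
for i in range(12):
    im=read_camera("side")[185:260,240:310].astype(int)
    if pr is not None: print(round(get_time(),1),(abs(im-pr).max(2)>40).sum(),end="; ")
    pr=im; wait(.35)
cv2.imwrite("pics/side2.png",cv2.resize(read_camera("side")[140:290,210:370],(640,600),interpolation=cv2.INTER_CUBIC)[:,:,::-1])
E
```

```text
hit False [0.47 0.08 0.09]
w 10.38824433571577 30.00025123357773 [0.28 0.85 2.53]
0.03 [ 2.52  3.4  -1.88] 9.983907793199029
0.08 [ 0.97  5.48 -2.68] 10.294788822545113
0.16 [ 1.36  5.74 -2.38] 10.097592560853881
0.24 [ 1.46  6.95 -1.79] 10.091092757928553
0.3 [ 2.21  6.63 -1.47] 9.931706344974737
13.725
14.2 0; 14.6 0; 15.0 0; 15.4 0; 15.8 0; 16.2 0; 16.6 0; 17.0 0; 17.4 0; 17.8 0; 18.2 0;
```

View pics/side2.png

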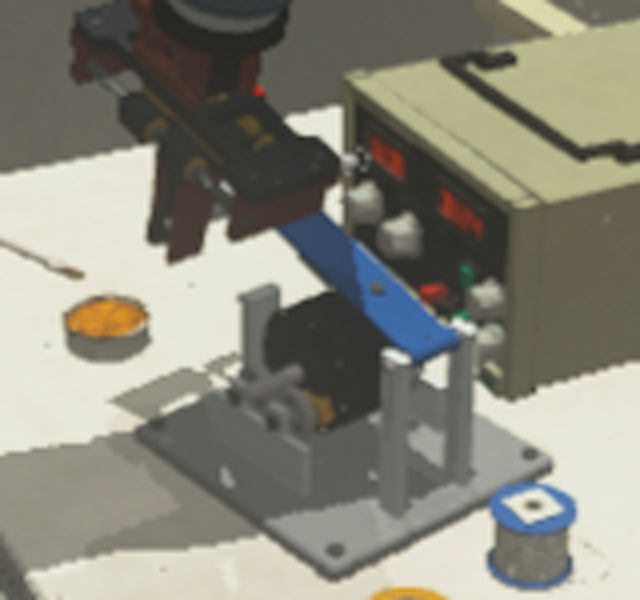

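The side view shows the keeper raised and gripped, with the hub free and the brass at (320,405) on its way down. I'll measure its motion with a brass colour mask and compare it with the predicted bottom position.

Run:
```python
from lift import *
np.set_printoptions(precision=2,suppress=True)
for y in(-20,): print("bottom face point",proj("side",S(P0,(0,y,38.5))),"front/rear",proj("side",S(P0,(10,y,40.4))),proj("side",S(P0,(-10,y,40.4))))
for i in range(20):
    im=read_camera("side")[225:255,270:310]
    h=cv2.cvtColor(im,cv2.COLOR_RGB2HSV); m=cv2.inRange(h,(10,90,40),(28,255,255))
    k=np.argwhere(m)[:,::-1]+[270,225]; print(round(get_time(),1),len(k),k.mean(0) if len(k) else "")
    wait(.35)
cv2.imwrite("pics/side3.png",cv2.resize(read_camera("side")[205:265,260:330],(700,600),interpolation=cv2.INTER_CUBIC)[:,:,::-1])
```

```text
bottom face point [285.68 241.59] front/rear [288.31 242.63] [283.08 239.25]
18.6 28 [290.39 241.61]
19.0 28 [290.39 241.61]
19.4 28 [290.39 241.61]
19.8 29 [290.34 241.66]
20.2 29 [290.34 241.66]
20.6 29 [290.34 241.66]
21.0 29 [290.34 241.66]
21.4 29 [290.38 241.62]
21.8 27 [290.19 241.48]
22.2 28 [290.25 241.61]
22.6 26 [290.15 241.77]
23.0 26 [290.15 241.77]
23.4 26 [290.15 241.77]
23.8 25 [290.08 241.64]
24.2 26 [290.15 241.77]
24.6 26 [290.15 241.77]
25.0 26 [290.15 241.77]
25.4 26 [290.15 241.77]
25.8 26 [290.15 241.77]
26.2 26 [290.15 241.77]
```

View pics/side3.png

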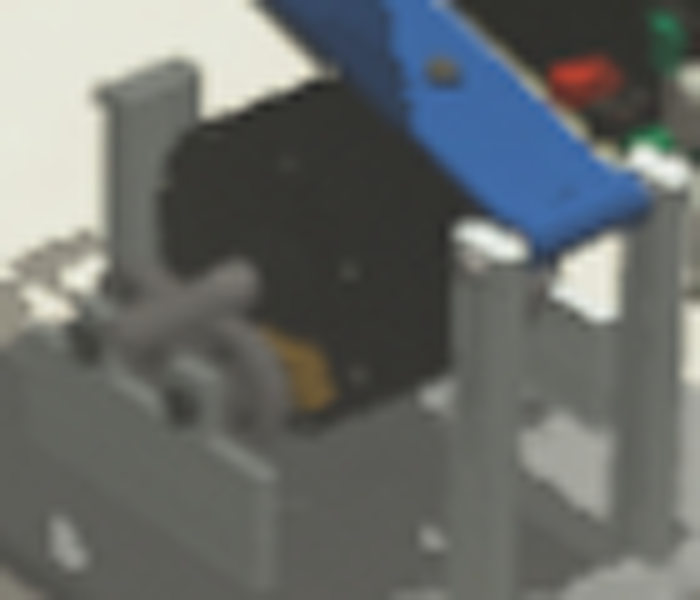

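The brass, partly hidden by a roller, is at crop (300,370). I'll cast its pixels, the spindle root and the rim onto the hub's near face plane to get the true angle.

Run:
```python
from lift import *
np.set_printoptions(precision=1,suppress=True)
def face(px,y):
    o,d=ray("side",px); r=R.from_euler("z",-P0[2]); o=r.apply(o-[P0[0],P0[1],0])*1000; d=r.apply(d); return o+d*(y-o[1])/d[1]
c=lambda x,y:(260+x/10-.45,205+y/10-.45)
im=read_camera("side"); h=cv2.cvtColor(im,cv2.COLOR_RGB2HSV)[225:255,270:310]
m=cv2.inRange(h,(10,90,40),(28,255,255)); k=np.argwhere(m)[:,::-1]+[270,225]
W=np.array([face(p,-20) for p in k]); print("brass px on face",W[:,[0,2]].mean(0),W[:,[0,2]].min(0),W[:,[0,2]].max(0)); 
for n,q in dict(topL=(262,328),bl=(308,412),br=(335,395),tr=(322,348),rootspindle=(243,283)).items(): print(n,face(c(*q),-20)[[0,2]])
for n,q in dict(rimright=(452,372),rimtop=(165,165),low=(315,430)).items(): print(n,face(c(*q),-20)[[0,2]])
# prediction in crop px
for n,q in dict(spend=(0,-66,65),root=(0,-20,65),rimF=(-40,-20,65),rimT=(0,-20,105),rimB=(0,-20,25),rimR=(40,-20,65)).items(): print(n,(proj("side",S(P0,q))-[260,205])*10)
print(get_time())
```

```text
brass px on face [16.8 46.2] [ 4.9 36.7] [23.8 53.7]
topL [ 0.2 50.8]
bl [17.7 35.3]
br [27.7 45. ]
tr [22.7 55.9]
rootspindle [-7.1 60.1]
rimright [69.1 71.7]
rimtop [-37.2  79.8]
low [20.4 31.4]
spend [107.6 336.6]
root [257.1 272.9]
rimF [153.7 208.1]
rimT [257.7 128.9]
rimB [256.6 412.6]
rimR [365.2 340.7]
26.675
```

Run:
```python
from lift import *
np.set_printoptions(precision=1,suppress=True)
wait(1.5)
im=read_camera("side")[:,:,::-1].copy(); print(get_time())
def face(px,y):
    o,d=ray("side",px); r=R.from_euler("z",-P0[2]); o=r.apply(o-[P0[0],P0[1],0])*1000; d=r.apply(d); return o+d*(y-o[1])/d[1]
# rectified near-face view: 6 px per mm-ish, stand x right, z up
def rect(src,y=-20):
    c=[(-50,y,120),(50,y,120),(50,y,10),(-50,y,10)]
    a=np.float32([proj("side",S(P0,q)) for q in c]); b=np.float32([(0,0),(400,0),(400,440),(0,440)])
    o=cv2.warpPerspective(src,cv2.getPerspectiveTransform(a,b),(400,440),flags=cv2.INTER_CUBIC)
    cv2.circle(o,(200,220),160,(0,255,0),1); cv2.circle(o,(200,220),106,(255,255,0),1); cv2.line(o,(200,220),(200,380),(0,255,0),1); return o
cv2.imwrite("pics/rect.png",np.hstack([rect(cv2.imread("pics/side0.png")),rect(im)]))
```

```text
28.225
```

View pics/rect.png

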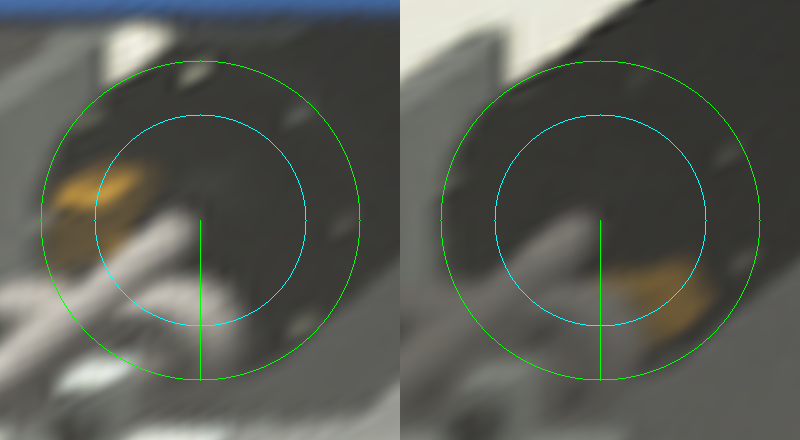

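The rectified face fits the drawn circles. The rim dots (8 at 45°) show the hub has turned, and the brass has gone from the front side to low down. I'll quantify the angle numerically from the dot pattern.

Run:
```python
from lift import *
np.set_printoptions(precision=1,suppress=True,linewidth=150)
def rect(src,y=-20):
    c=[(-50,y,120),(50,y,120),(50,y,10),(-50,y,10)]
    a=np.float32([proj("side",S(P0,q)) for q in c]); b=np.float32([(0,0),(400,0),(400,440),(0,440)])
    return cv2.warpPerspective(src,cv2.getPerspectiveTransform(a,b),(400,440),flags=cv2.INTER_LINEAR)
def prof(src):
    g=cv2.cvtColor(rect(src),cv2.COLOR_BGR2GRAY).astype(np.float32)
    p=cv2.warpPolar(g,(160,360),(200,220),160,cv2.WARP_POLAR_LINEAR)  # row=angle cw (image), 
    v=p[:,130:152].max(1); v=cv2.GaussianBlur(v[:,None],(1,5),0)[:,0]; return v
s2=cv2.imread("pics/side2.png"); full=np.zeros((420,560,3),np.uint8); full[140:290,210:370]=cv2.resize(s2,(160,150),interpolation=cv2.INTER_AREA)
t0=get_time(); n1=read_camera("side")[:,:,::-1].copy()
for n,src in dict(s0=cv2.imread("pics/side0.png"),s1=cv2.imread("pics/side1.png"),s2=full,now=n1).items():
    v=prof(src); bg=np.array([np.median(np.take(v,range(i-15,i+16),mode="wrap")) for i in range(360)]); d=v-bg
    pk=[((-i)%360,int(d[i])) for i in range(360) if d[i]>5 and d[i]==np.take(d,range(i-8,i+9),mode="wrap").max()]
    print(n,pk)
    # brass mask on rectified face
    h=cv2.cvtColor(rect(src),cv2.COLOR_BGR2HSV); m=cv2.inRange(h,(10,90,40),(28,255,255)); k=np.argwhere(m)[:,::-1]-[200,220]; k=k[np.hypot(*k.T)<165]/4*[1,-1]
    a=np.degrees(np.arctan2(k[:,1],k[:,0]))%360; print("  brass n",len(k),"mean",k.mean(0),"ang 5/50/95%",np.percentile(a,[5,50,95]),"r",np.percentile(np.hypot(*k.T),[5,95]))
print(t0)
```

```text
s0 [(357, 12), (313, 20), (312, 20), (278, 10), (244, 27), (212, 50), (170, 32), (139, 16), (93, 46), (47, 21)]
  brass n 6244 mean [-25.4   3.6] ang 5/50/95% [146.5 171.2 193.5] r [18.2 34.6]
s1 [(344, 33), (278, 11), (244, 24), (212, 41), (165, 9), (121, 6), (76, 7), (27, 20)]
  brass n 1397 mean [-26.3  -5.7] ang 5/50/95% [183.4 192.3 198.4] r [20. 34.]
s2 [(344, 5), (246, 7), (213, 13), (165, 7), (120, 13), (80, 5), (79, 5), (31, 8)]
  brass n 4521 mean [ 17.3 -18.1] ang 5/50/95% [296.2 312.9 332. ] r [16.6 33. ]
now [(344, 12), (246, 9), (213, 11), (165, 15), (120, 5), (76, 6), (27, 13)]
  brass n 4223 mean [ 16.9 -18.7] ang 5/50/95% [296.1 311.5 328.9] r [17.  33.1]
28.225
```

Run:
```python
from lift import *
np.set_printoptions(precision=1,suppress=True)
r=R.from_euler("z",-P0[2])
def L(n,px):
    o,d=ray(n,px); return r.apply(o-[P0[0],P0[1],0])*1000, r.apply(d)/np.linalg.norm(d)
def mask(f,lo,roi):
    h=cv2.cvtColor(cv2.imread(f),cv2.COLOR_BGR2HSV); x0,y0,x1,y1=roi
    k=np.argwhere(cv2.inRange(h,lo,(28,255,255))[y0:y1,x0:x1])[:,::-1]+[x0,y0]; return k
kt=mask("pics/top0.png",(10,110,60),(262,208,282,222)); print("top",len(kt),kt.min(0),kt.max(0),kt.mean(0))
ks=mask("pics/side0.png",(10,90,40),(270,215,300,245)); print("side",len(ks),ks.min(0),ks.max(0),ks.mean(0))
kb=mask("pics/side0.png",(10,90,130),(270,215,300,245)); print("bright",len(kb),kb.mean(0))
o1,d1=L("top",kt.mean(0))
for px in(kb.mean(0),ks.mean(0)):
    o2,d2=L("side",px); t=np.linalg.lstsq(np.c_[d1,-d2],o2-o1,rcond=None)[0]; print("3D",o1+t[0]*d1,o2+t[1]*d2)
for z in(70,80,90):
    print("top at z",z,[(o+d*(z-o[2])/d[2]) for o,d in (L("top",p) for p in (kt.min(0),kt.mean(0),kt.max(0)))])
```

```text
top 27 [267 212] [275 216] [271.4 214.1]
side 37 [277 224] [282 231] [279.1 227.3]
bright 13 [278.9 225.9]
3D [-24.5 -21.4  72.2] [-24.5 -21.3  72.2]
3D [-24.4 -20.7  68.3] [-24.5 -20.9  68.2]
top at z 70 [array([-33.3, -12.9,  70. ]), array([-24.4, -21. ,  70. ]), array([-17.3, -28. ,  70. ])]
top at z 80 [array([-33.7, -14.8,  80. ]), array([-24.9, -22.8,  80. ]), array([-17.9, -29.7,  80. ])]
top at z 90 [array([-34.2, -16.7,  90. ]), array([-25.4, -24.6,  90. ]), array([-18.5, -31.5,  90. ])]
```

Triangulation puts the brass end at the hub face (-24.5,-21.4,72), at 164° before the lift. Dot tracking gives a turn of about 73° and the far end is now at about 325°. So the weight (half-span about 41°) sits at the bottom within measurement error, and it has been still for more than 5 s. Now I lower the keeper gently.

Run:
```python
from lift import *
np.set_printoptions(precision=2,suppress=True)
def br():
    im=read_camera("side")[225:255,270:310]; m=cv2.inRange(cv2.cvtColor(im,cv2.COLOR_RGB2HSV),(10,90,40),(28,255,255)); k=np.argwhere(m)[:,::-1]+[270,225]; return len(k),k.mean(0)
print(get_time(),br())
for k,v in((.22,.08),(.14,.08),(.07,.06),(.03,.04),(.012,.02),(.004,.01),(0,.006)):
    p,q=kp(k,G); movel(p,q,v=v); print(k,np.array(get_ft_force()),br())
wait(.5); print(get_time(),np.array(get_ft_force()),br())
cv2.imwrite("pics/low.png",read_camera("side")[:,:,::-1])
```

```text
28.275 (26, array([290.15, 241.77]))
0.22 [ 2.9  0.5 -2.3] (25, array([290.08, 241.64]))
0.14 [ 2.43  1.68 -2.2 ] (25, array([290.28, 241.92]))
0.07 [ 2.31  4.83 -2.91] (25, array([290.32, 242.08]))
0.03 [ 2.34  6.18 -2.56] (27, array([290.11, 241.85]))
0.012 [ 2.19  6.37 -2.47] (26, array([290.23, 242.  ]))
0.004 [ 1.03  7.3  -2.56] (26, array([290.23, 242.  ]))
0 [ 0.98  6.62 -0.14] (26, array([290.23, 242.  ]))
31.2667 [0.87 7.08 0.14] (27, array([290.11, 241.85]))
```

Run:
```python
from lift import *
np.set_printoptions(precision=2,suppress=True)
def br(im):
    m=cv2.inRange(cv2.cvtColor(im[225:255,270:310],cv2.COLOR_RGB2HSV),(10,90,40),(28,255,255)); k=np.argwhere(m)[:,::-1]+[270,225]; return len(k),k.mean(0)
command_gripper(.32); wait(.2); print(np.array(get_ft_force()))
movel(S(P0,(-71,-65,130)),v=.06); movel(S(P0,(-71,-65,200)),v=.15); movel(S(P0,(-100,-130,260)),v=.2)
wait(1)
s=read_camera("side"); t=read_camera("top"); print(get_time(),br(s))
a=cv2.imread("pics/side1.png"); cv2.imwrite("pics/end.png",s[:,:,::-1])
# red bar and keeper positions before lift vs now, bystanders
for n,A,B in(("side",a,s[:,:,::-1]),("top",cv2.imread("pics/top0.png"),t[:,:,::-1])):
    for c,lo,hi in(("blue",(100,120,50),(125,255,255)),("red",(172,150,60),(180,255,255)),("amber",(10,150,120),(25,255,255))):
        o=[]
        for I in(A,B):
            I=np.ascontiguousarray(I); m=cv2.inRange(cv2.cvtColor(I,cv2.COLOR_BGR2HSV),lo,hi)
            if c=="red": m|=cv2.inRange(cv2.cvtColor(I,cv2.COLOR_BGR2HSV),(0,150,60),(6,255,255))
            x=np.zeros_like(m); sl=(slice(160,310),slice(215,370)) if n=="side" else (slice(165,260),slice(190,370)); x[sl]=m[sl]
            _,_,st,ce=cv2.connectedComponentsWithStats(x); o.append([(int(q[4]),ce[i].round(1).tolist()) for i,q in enumerate(st) if i and q[4]>25])
        print(n,c,o[0],"->",o[1])
```

```text
[ 0.16 -0.72  0.1 ]
35.2667 (26, array([290.23, 242.  ]))
side blue [(402, [300.1, 216.1]), (85, [342.4, 267.6])] -> [(461, [297.0, 214.5]), (86, [342.5, 267.6])]
side red [(33, [306.6, 178.8]), (37, [263.1, 185.3]), (37, [324.2, 192.6])] -> [(30, [307.0, 179.2]), (55, [260.7, 186.1]), (35, [324.2, 192.7])]
side amber [(97, [234.9, 218.5]), (167, [311.9, 295.0])] -> [(124, [235.8, 219.1]), (167, [311.9, 295.0])]
top blue [(80, [338.1, 187.3]), (948, [282.1, 198.7])] -> [(65, [335.4, 188.3]), (533, [296.1, 194.6])]
top red [] -> []
top amber [(116, [350.4, 221.7]), (225, [206.3, 240.4])] -> [(114, [350.4, 221.8])]
```

```bash
python3 -c "
from station import *
print(job_done(),get_time())"
```

```text
the job is handed in; nothing more can be done
the job is handed in; nothing more can be done
```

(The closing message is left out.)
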